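# Close the rock-slice clamp and hold it down

## Task

Close the rock-slice clamp on the bench: pick up the loose cover bar by its orange grip, thread its open ring hole over the clamp's tall steel shaft and lower it until the bar rests on top of the short brass pin with its capped hole still beside the pin. Then swing the bar around the shaft until the hidden hole finds the pin and the bar drops on, and press it fully down against the springs. Finish there, still gripping the bar and keeping it pressed down; leave everything else on the bench where it is.

Things in the scene. Friction and masses are not known exactly. Their poses are not given: they have to be found in the camera images.
- cover_grip (a point): Centre (half-way up) of the orange grip block on the loose aluminium cover bar, 42 mm above the bar's underside. Bar 150 x 46 x 22 mm, about 0.3 kg, lies flat on the bench at first; block in the middle of its top, 24 mm along the bar, 36 mm across, 40 mm high. x: along the bar from ring hole to capped blue end; z up. Gripping along the bar's length best resists tipping.
- cover_ring (a point): Centre of the open ring hole on the bar's underside, 50 mm from the grip towards -x of the bar; a through hole of 19 mm. Axes as cover_grip.
- cover_hole (a point): Centre of the hidden pin hole on the bar's underside, 50 mm from the grip towards +x of the bar; 13 mm wide, 22 mm deep, closed above by a blue cap 5 mm thick. Axes as cover_grip.
- shaft_top (a point): Top centre of the clamp's upright steel shaft, 16 mm in diameter with a tapered tip, 82 mm above the bench. The clamp is fixed to the bench: green base plate 170 x 100 x 15 mm. x runs along the base from the shaft to the pin, z up.
- pin_top (a point): Top centre of the clamp's short brass locating pin, 10 mm in diameter with a tapered tip, 50 mm above the bench and 100 mm from the shaft along +x of the clamp. Axes as shaft_top.
- pin: The brass pin itself; origin on its axis at its foot, 15 mm above the bench.
- slice_top (a point): Top centre of the rock slice (44 x 40 mm), mounted on the sprung bed midway between shaft and pin; 40 mm above the bench when the bed is up, so 10 mm lower than the pin's top. The bar lies on it once it has dropped over the pin.
- bed (a joint): How far the sprung bed with the rock slice is pressed down, in m: 0 up, 0.008 fully down on its stop. The bed carries the bar's weight without sinking; pushing it fully down takes about 12 N more.
- hammer: Rusty rock hammer lying at the back, about 300 mm long; a bystander, not to be moved.
- quartz_a: Pink quartz crystal, 60 mm high, on the left; a bystander, not to be moved.
- quartz_b: Pink quartz crystal, 45 mm high, on the right; a bystander, not to be moved.
- card_holder: Green plastic holder with grain-size cards, 60 x 100 mm, 105 mm high, on the left; a bystander, not to be moved.
- tin: Round dented aluminium sample tin, 87 mm wide, 62 mm high, at the back right; a bystander, not to be moved.
There are look-alikes about, which are no part of the job. Of the things that look like the part that bears shaft_top, the smaller one is meant. What is shaped like the part that bears cover_grip but green is not meant.

How it is judged:
On the way, in this order (a step that is already met when the one before it is completed fails the run):
1. the bar's ring hole is threaded over the shaft (horizontal distance between cover_ring and shaft_top below 0.006 m and z of cover_ring in the frame of shaft_top below -0.004 m and angle between cover_grip's own z axis and vertical below 0.2 rad), for 0.1 s.
2. the bar rests on top of the pin, its capped hole still beside the pin (all of step 1 and contact force between cover and pin above 0.3 N and horizontal distance between cover_hole and pin_top above 0.009 m and z of cover_hole in the frame of pin_top above -0.003 m), for 0.1 s.
3. the bar has dropped over the pin (all of step 1 and horizontal distance between cover_hole and pin_top below 0.004 m and z of cover_hole in the frame of pin_top below -0.006 m), for 0.1 s.
At the end, for the whole second after the job is handed in: The bar is on the shaft (ring hole within 6 mm of its axis, bar within 0.2 rad of level) and on the pin (hole within 4 mm of its axis, underside at least 12 mm below the pin's top), the sprung bed is held down by more than 5 mm of its 8 mm, and the gripper's fingers are still on the bar (all of step 3 and value of joint bed above 0.005 m and contact force between the fingers and cover above 1 N and z of cover_hole in the frame of pin_top below -0.012 m); the arm keeps its last pose, push and grip.
It fails at once if a bystander (hammer, crystals, card holder, tin) is moved more than 15 mm (distance of any of hammer, quartz_a, quartz_b, card_holder, tin from where it was at the start of the episode above 0.015 m).
It also fails if it takes over 51 s, if anything falls off the work surface, if the arm or the gripper's body presses on something with over 40 N, if the wrist force passes 120 N, or if a joint passes its speed limit or range.

## Robot

A 6-joint arm with a two-finger parallel gripper is mounted at the origin on the work surface. World frame = base frame: x ahead of the robot, y to its left, z up, the work surface at z = 0. Lengths are in m, angles in rad, forces in N, time in s.
With the tool pointing down it reaches from about 0.35 to 0.775 m from the base axis. Payload 5.5 kg.
Tool frame: the origin (TCP) lies at the very end of the fingers, on their centre line; the grasp point (between the pads) lies 19 mm behind it; z points along the fingers, y is the direction in which the jaws open and shut (so a half turn about z gives the same grasp; the last joint's range is limited). The gripper opens to 85 mm and grips with 20 to 120 N. Pads are 22 mm wide; open, the fingers measure 114 mm over their backs; the gripper's body (76 mm by 85 mm) begins 54 mm behind the grasp point. The pads swing forward as they close: fully open they stand 13 mm farther back than shut.
Start: joints at [-1.32, 0.313, 0.046, 1.304, 0, 1.431], TCP at [0.219, -0.532, 0.231] pointing down, gripper open.
Joint ranges: [-2.76, 2.76], [-0.86, 1.69], [-1.03, 1.26], [-2.2, 2.34], [-1.47, 1.5], [-3.14, 3.14]. Speed limits (rad/s): [2.57, 2.57, 3.14, 3.14, 3.14, 3.14].

## Interface

Orientations are given as a unit quaternion [w, x, y, z].
In Python, from workcell import get_state, read_camera, hand_in, find_in, silhouettes gives the robot as it stands. The module is installed in compiled form; this text tells all that it offers.
- The arm moves only by the tool send_rows, never from a script. Its argument "deltas" is a list that holds one entry, the list of rows, each a list of 6 numbers: the shift along the world's x, y, z in cm, then the turn, a rotation vector about the world's x, y, z in degrees. In form: [[[dx, dy, dz, wx, wy, wz], ...]]. A call has 1 to 12 rows; each row is the pose to reach, as a shift and turn from the pose commanded when the call began; what a row does not reach only later rows make up. A row lasts 1/10 s, in which the tool goes at most 50 mm and 8.59 degrees, less where a joint would pass 70% of its speed; a pose out of reach is approached as far as the arm can. A call with a gripper value outside its range is refused whole. "jaw" is the opening, from -1 (shut) to 1 (fully open), so that 0 is half open, set as the call begins (left out, the last holds). The fingers move at their own pace and stop on an object; "force" is the grip in N (left out, the last holds). Time passes only in rows, so rows that repeat a pose let the fingers close. It gives the time, the measured TCP pose, the force and the opening at its end, in the units of the state.
- get_state(): the state, without advancing time (a new reading comes with each control period).
- read_camera(name): name is "side" or "top"; returns a dict with "img" (420x560x3 uint8, red, green, blue), "z_map" (420x560 float32, m along the optical axis (not along the pixel's ray), 0 where there is no reading), "vfov" (degrees; the focal length in pixels is half the picture's height over the tangent of half this angle, whatever the lens; pixels are square), "cx", "cy" (the principal point, pixels), "k1" (the pictures are not rectified: a ray, as slopes to the right and down, at radius r is drawn at 1 + k1 r^2 times it, then the intrinsics apply), "R" (3x3) and "t" (3): a world point X has camera coordinates R X + t. Camera axes: x right, y down, z forward; pixel columns grow to the right and rows downward; lengths in m; the calibration is good to about 2 mm. A picture is of the moment at which its call begins.
- hand_in(): hands the job in, once; it reports no verdict.
Trained networks look in a picture, given as the dict that the camera call returned (one of the last four; its "shot" number tells which), for a name from the list of things; names that differ only in an ending like _2 or _b are one class to them, and where a whole thing is asked for, a point or a joint stands for the part that bears it (a point fixed in the world has none). Each returns a list of dicts, best first, with "conf" (0 to 1); they miss things now and then, are a little off and sometimes report something else, mostly with a low value. They report only what shows in the picture. A call takes as long as a camera call. They do not tell look-alikes from the thing itself.
- find_in(picture, thing): "box" ([centre column, centre row, width, height] in pixels, round what is visible of it).
- silhouettes(picture, thing): "mask" (420x560 bool, what is visible of it) and "box" ([centre column, centre row, width, height] in pixels, round what is visible of it).
The state is a dict: "clock": time; "joint_pos": joint angles; "qvel": joint speeds; "tau": joint torques, N m; "tcp_pos": TCP position; "orientation": TCP orientation; "wrist_force": force on the tool from outside, world axes, zero at the start; "ft_torque": the same for the moment, N m; "finger_gap": finger opening in m.
Only numpy, scipy, OpenCV 4.12 (cv2) and the standard library are available. Lean on these libraries where they do the work, as an engineer would, in place of code of your own. Each camera call takes 0.05 s, during which the arm holds its last target.

## Working session

There is one attempt and no reset: what is moved stays moved. The work goes in short steps, Python scripts to look and compute and a tool call to move; the robot and the scene stay as the last step left them, time stands still between calls to the robot, and variables do not carry over. Pictures are saved under pics/ and viewed, and the job is handed in when it is done.

Besides the shell and the picture viewer there is one more tool, called after "Call:" by a JSON object that holds its "op" and its "data". send_rows: Moves the arm, as the interface text tells. Its arguments: {"type":"object","properties":{"deltas":{"type":"array","items":{"type":"array","items":{"type":"array","items":{"type":"number"}}}},"jaw":{"type":"number"},"force":{"type":"number"}},"required":["deltas"]}

```bash
mkdir -p pics; ls; python3 - <<'E'
from workcell import *
import cv2,pickle
s=get_state();print({k:(v if not hasattr(v,'round') else v) for k,v in s.items()})
for n in("side","top"):
    p=read_camera(n);cv2.imwrite(f"pics/{n}0.png",p["img"][:,:,::-1]);pickle.dump(p,open(f"{n}0.pkl","wb"))
    print(n,{k:p[k] for k in p if k not in("img","z_map")})
    for th in("cover_grip","shaft_top","pin","slice_top","hammer"):
        print(th,[(round(d["conf"],2),[int(x) for x in d["box"]]) for d in find_in(p,th)])
E
```

```text
pics
{'clock': 0.0, 'joint_pos': array([-1.31963383e+00,  3.14007381e-01,  4.49505550e-02,  1.30358836e+00,
       -8.55501025e-06,  1.43117751e+00]), 'qvel': array([-1.61111555e-03, -1.06254494e-03, -8.24210682e-04,  7.81351640e-05,
       -7.94046581e-04, -1.04593911e-03]), 'tau': array([-9.53018025e-04, -4.80625784e+01,  2.98532850e+01,  1.92800938e-02,
       -1.55814942e-04, -3.33930046e-06]), 'tcp_pos': array([ 0.21887191, -0.53115161,  0.23039327]), 'orientation': array([-9.22754117e-04,  9.80971478e-01,  1.94149697e-01, -5.58012841e-05]), 'wrist_force': array([-1.05391751, -0.37937742,  0.39658564]), 'ft_torque': array([ 0.01289445, -0.01340485, -0.00469061]), 'finger_gap': 0.0855666669556949}
side {'vfov': 47.7217844438787, 'cx': 280.15521882635517, 'cy': 215.7797988169022, 'k1': -0.15591580636858465, 'R': array([[-0.95450218, -0.29790999,  0.01323715],
       [-0.23252574,  0.71575168, -0.65850688],
       [ 0.18670127, -0.63162423, -0.75245828]]), 't': array([0.50535871, 0.15718111, 1.18474719]), 'shot': 1}
cover_grip [(0.69, [248, 276, 64, 36]), (0.63, [288, 230, 47, 46])]
shaft_top [(0.93, [387, 169, 32, 46]), (0.63, [301, 182, 65, 48])]
pin []
slice_top [(0.65, [300, 180, 21, 21])]
hammer [(0.66, [206, 217, 101, 62])]
top {'vfov': 43.686374352130265, 'cx': 283.98570391651197, 'cy': 212.51350618040982, 'k1': -0.17229391070320793, 'R': array([[-0.01475774, -0.99988986,  0.00157444],
       [-0.99820858,  0.01464158, -0.05801087],
       [ 0.05798143, -0.00242773, -0.99831471]]), 't': array([0.01503204, 0.50162832, 1.40942922]), 'shot': 2}
cover_grip [(0.91, [284, 214, 43, 55]), (0.75, [222, 193, 27, 57])]
shaft_top [(0.85, [350, 205, 44, 61]), (0.7, [398, 316, 55, 89])]
pin [(0.52, [349, 204, 41, 66]), (0.35, [433, 235, 16, 22])]
slice_top [(0.73, [397, 318, 41, 25]), (0.66, [352, 205, 28, 24])]
hammer [(0.75, [275, 119, 51, 107])]
```

View pics/top0.png

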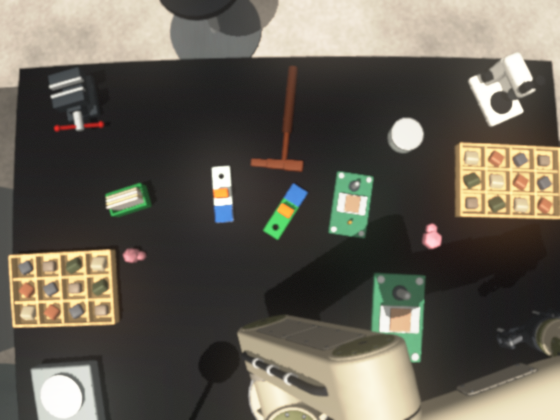

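View pics/side0.png

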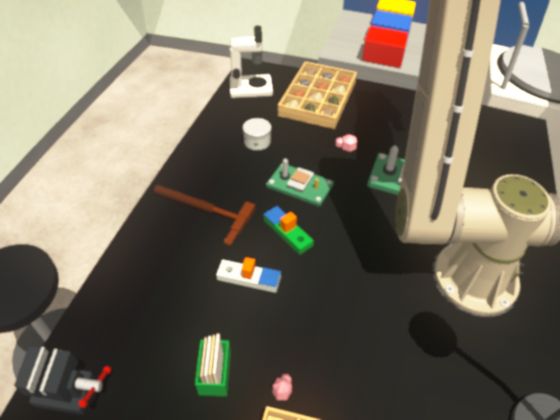

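```bash
python3 - <<'E'
import cv2
a=cv2.imread("pics/top0.png")[160:260,190:400];cv2.imwrite("pics/top0z.png",cv2.resize(a,None,fx=3.8,fy=3.8,interpolation=cv2.INTER_CUBIC))
a=cv2.imread("pics/side0.png")[140:310,200:420];cv2.imwrite("pics/side0z.png",cv2.resize(a,None,fx=3.5,fy=3.5,interpolation=cv2.INTER_CUBIC))
E
```

```text
(no output)
```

View pics/top0z.png

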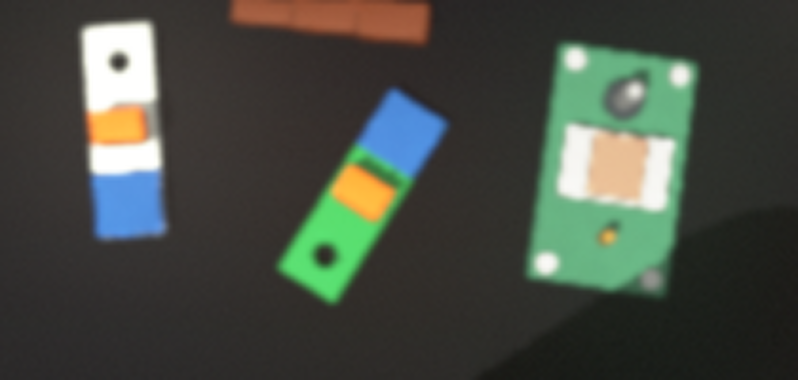

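View pics/side0z.png

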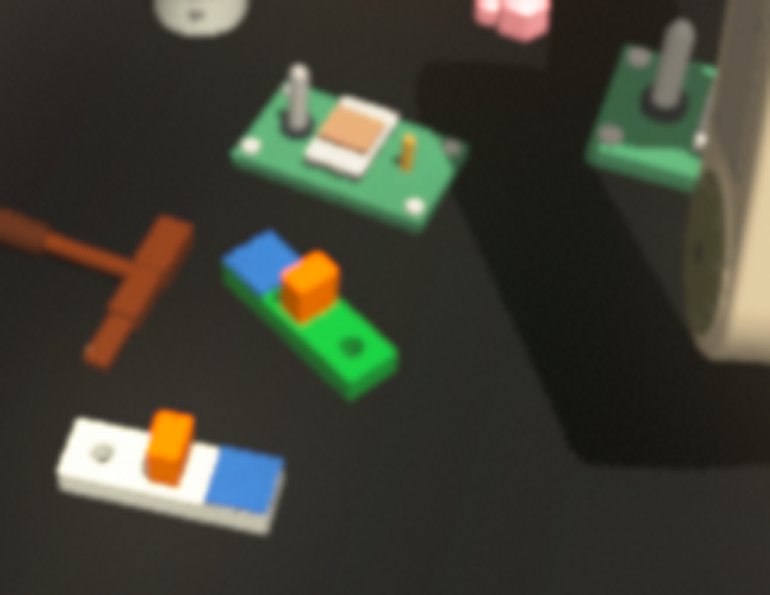

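The loose aluminium bar is the white one: ring hole at about (221,177) and blue end at (223,212) in the top view. The smaller clamp has its shaft at about (354,185) and its pin at (350,222). The green bar and the larger clamp at (398,316) are the look-alikes. Next I'll measure the bar and clamp.

```bash
cat > h.py <<'E'
import numpy as np,cv2,pickle
from scipy.optimize import minimize,least_squares
def K(p):
    f=p["img"].shape[0]/2/np.tan(np.radians(p["vfov"]/2)); return f
def proj(p,X):
    X=np.atleast_2d(X);c=X@p["R"].T+p["t"];s=c[:,:2]/c[:,2:]
    r2=(s**2).sum(1,keepdims=True);s=s*(1+p["k1"]*r2)
    return s*K(p)+[p["cx"],p["cy"]]
def ray(p,uv):
    d=(np.array(uv,float)-[p["cx"],p["cy"]])/K(p);s=d.copy()
    for _ in range(20): s=d/(1+p["k1"]*(s@s))
    v=p["R"].T@np.array([s[0],s[1],1]);o=-p["R"].T@p["t"]
    return o,v
def atz(p,uv,z):
    o,v=ray(p,uv);return o+v*(z-o[2])/v[2]
def tri(ps,uvs):
    A=np.zeros((3,3));b=np.zeros(3);L=[]
    for p,uv in zip(ps,uvs):
        o,v=ray(p,uv);v=v/np.linalg.norm(v);M=np.eye(3)-np.outer(v,v);A+=M;b+=M@o;L.append((o,M))
    X=np.linalg.solve(A,b);return X,[np.linalg.norm(M@(X-o)) for o,M in L]
def box(c,yaw,lx,ly,z0,z1,ox=0,oy=0):
    q=np.array([[ox+a*lx/2,oy+b*ly/2] for a in(-1,1) for b in(-1,1)])
    R=np.array([[np.cos(yaw),-np.sin(yaw)],[np.sin(yaw),np.cos(yaw)]])
    q=q@R.T+c
    return np.vstack([np.c_[q,np.full(4,z)] for z in(z0,z1)])
def mask(p,boxes,S=8):
    h,w=p["img"].shape[:2]
    return boxes
def cost(p,boxes,m,roi,S=6):
    x0,y0,x1,y1=roi
    r=np.zeros(((y1-y0)*S,(x1-x0)*S),np.uint8)
    for b in boxes:
        u=(proj(p,b)+0.5-[x0,y0])*S-0.5
        cv2.fillConvexPoly(r,cv2.convexHull(np.round(u*16).astype(np.int32)),255,shift=4)
    r=cv2.resize(r,(x1-x0,y1-y0),interpolation=cv2.INTER_AREA)/255.
    return np.abs(r-m[y0:y1,x0:x1]).sum()
E
python3 - <<'E'
from h import *
ps={n:pickle.load(open(n+"0.pkl","rb")) for n in("top","side")}
rois={"top":(205,160,240,228),"side":(208,250,290,300)}
rc={"top":(322,165,382,242),"side":(258,155,342,210)}
ms={};mc={}
for n,p in ps.items():
    x=p["img"].astype(int);hsv=cv2.cvtColor(p["img"],cv2.COLOR_RGB2HSV)
    # soft fg: brightness
    ms[n]=(x.max(2)>100).astype(float)
    mc[n]=((x[:,:,1]>75)&(x.max(2)>75)).astype(float)
    print(n,hsv[200,220],x[rois[n][1]+2,rois[n][0]+2])
    cv2.imwrite(f"pics/m_{n}.png",np.hstack([cv2.resize(m[n][r[n][1]:r[n][3],r[n][0]:r[n][2]]*255,(350,350),interpolation=0) for m,r in((ms,rois),(mc,rc))]))
def f(v,names=("top","side"),zz=0):
    bs=lambda c,y:[box(c,y,.15,.046,zz,zz+.022),box(c,y,.024,.036,zz+.022,zz+.062)]
    return sum(cost(ps[n],bs(v[:2],v[2]),ms[n],rois[n]) for n in names)
g=atz(ps["top"],(222,193),.02);print("guess",g)
def best(fn,x0):
    r=None
    for k in range(6):
        sim=np.vstack([x0]+[x0+d for d in np.diag([.006,.006,.08][:len(x0)]+[.01]*(len(x0)-3))*(-1)**k])
        q=minimize(fn,x0,method="Nelder-Mead",options=dict(initial_simplex=sim,maxiter=400,xatol=1e-5,fatol=.01))
        if r is None or q.fun<r.fun:r=q
        x0=r.x
    return r
for nm in(("top",),("side",),("top","side")):
    r=best(lambda v:f(v,nm),np.array([g[0],g[1],np.pi]));print(nm,r.x,r.fun)
r=best(lambda v:f(v,("top","side"),v[3]),np.array([*r.x,0.]));print("with z",r.x,r.fun)
def fc(v,names,zz=0): return sum(cost(ps[n],[box(v[:2],v[2],.17,.10,zz,zz+.015)],mc[n],rc[n]) for n in names)
g=atz(ps["top"],(350,204),.015);print("guess",g)
for nm in(("top",),("side",),("top","side")):
    r=best(lambda v:fc(v,nm),np.array([g[0],g[1],np.pi]));print(nm,r.x,r.fun)
# direct depth
for n,pts in {"top":[(221,176.5),(222,193),(223,212),(354,184),(350,222)],"side":[(248,265)]}.items():
    p=ps[n]
    for u in pts:
        z=p["z_map"][int(round(u[1])),int(round(u[0]))];o,v=ray(p,u);print(n,u,o+v*z)
E
```

```text
top [ 30   1 255] [53 51 48]
side [24 34 37] [45 43 37]
guess [0.55711783 0.17548012 0.02      ]
('top',) [0.55546003 0.17651362 3.1943787 ] 145.42352941176472
('side',) [0.55723445 0.1776467  3.20554606] 166.02745098039216
('top', 'side') [0.55647603 0.1773833  3.20527226] 312.8078431372549
with z [0.55601018 0.17769172 3.21420335 0.00347393] 304.45490196078435
guess [ 0.5223891  -0.17275749  0.015     ]
('top',) [ 0.52301593 -0.17476457  2.97379954] 122.9921568627451
('side',) [ 0.52554521 -0.17537378  2.96783425] 164.6627450980392
('top', 'side') [ 0.52373247 -0.17517084  2.96892   ] 301.4745098039216
top (221, 176.5) [0.60477346 0.18015624 0.0013804 ]
top (222, 193) [0.55297135 0.17053718 0.06258524]
top (223, 212) [0.50521765 0.17296332 0.02138073]
top (354, 184) [ 0.56985416 -0.17605458  0.08026934]
top (350, 222) [ 0.47200618 -0.16741587  0.04810831]
side (248, 265) [0.55367453 0.18175546 0.06306227][ WARN:0@1.210] global loadsave.cpp:1063 imwrite_ Unsupported depth image for selected encoder is fallbacked to CV_8U.
```

View pics/m_top.png

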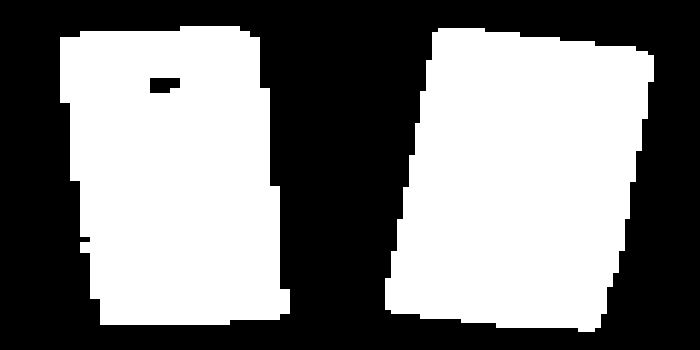

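View pics/m_side.png

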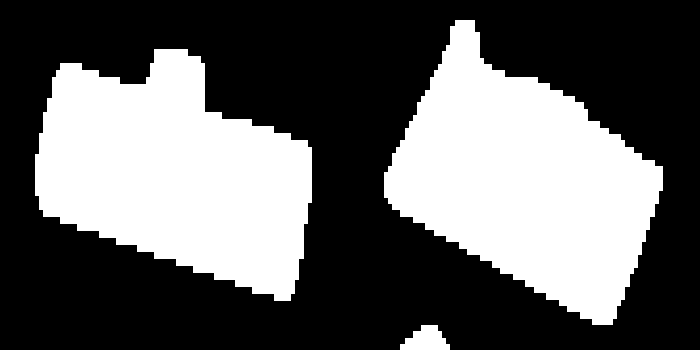

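```bash
python3 - <<'E'
from h import *
ps={n:pickle.load(open(n+"0.pkl","rb")) for n in("top","side")}
c=np.array([.5240,-.1750]);yaw=2.970;e=np.array([np.cos(yaw),np.sin(yaw)])
sh=c-.05*e;pn=c+.05*e
print(sh,pn)
R={"top":(325,165,380,245,10),"side":(260,150,340,205,10)}
for n,p in ps.items():
    x0,y0,x1,y1,S=R[n]
    im=cv2.resize(p["img"][y0:y1,x0:x1,::-1],None,fx=S,fy=S,interpolation=cv2.INTER_CUBIC)
    def dr(X,col):
        u=(proj(p,X)+.5-[x0,y0])*S-.5
        cv2.polylines(im,[np.round(u).astype(np.int32)],True,col,1)
    th=np.linspace(0,2*np.pi,24)
    for q,r,zs in((sh,.008,(.015,.076)),(sh,.005,(.082,)),(pn,.005,(.015,.046)),(pn,.003,(.05,))):
        for z in zs: dr(np.c_[q[0]+r*np.cos(th),q[1]+r*np.sin(th),0*th+z],(0,0,255))
    b=box(c,yaw,.17,.1,.015,.015)[[0,1,3,2]];dr(b,(255,0,255))
    b=box(c,yaw,.044,.04,.04,.04)[[0,1,3,2]];dr(b,(255,0,0))
    b=box(c,yaw,.04,.044,.04,.04)[[0,1,3,2]];dr(b,(255,255,0))
    cv2.imwrite(f"pics/ov_{n}.png",im)
E
```

```text
[ 0.5732657  -0.18353759] [ 0.4747343  -0.16646241]
```

View pics/ov_top.png

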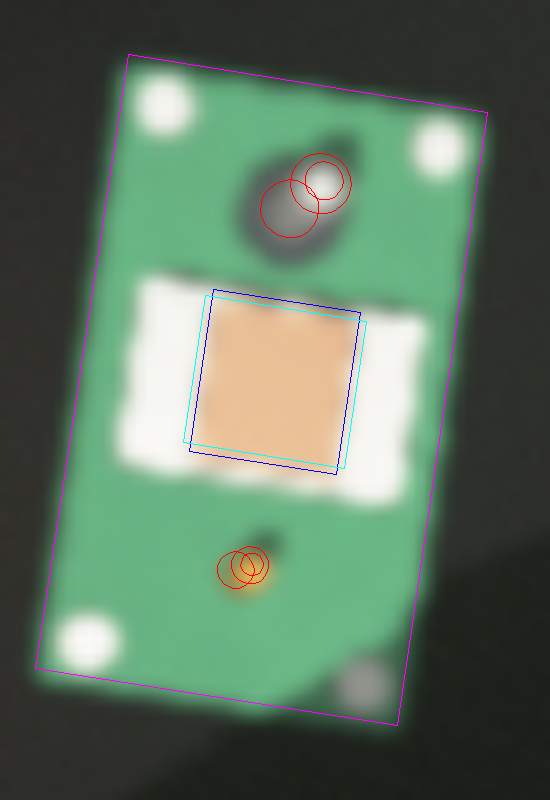

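View pics/ov_side.png

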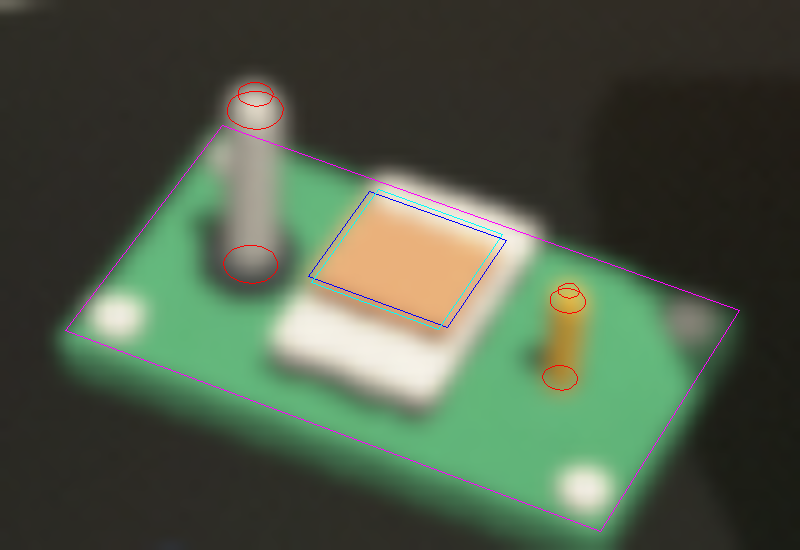

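Both fits match to within about 2 mm. Bar centre is about (0.556, 0.1775) with its axis at +3.7°; clamp shaft is at (0.573, -0.1835) and pin at (0.4745, -0.1665). I'll move towards the bar.

Call:
{"op": "send_rows", "data": {"deltas": [[[1.7,3.6,0,0,0,3.6],[3.4,7.2,0,0,0,7.2],[5.1,10.8,0,0,0,10.8],[6.8,14.4,0,0,0,14.4],[8.5,18,0,0,0,18],[10.2,21.6,0,0,0,21.6],[11.9,25.2,0,0,0,25.2],[13.6,28.8,0,0,0,28.8],[15.3,32.4,0,0,0,32.4],[17,36,0,0,0,36],[18.7,39.6,0,0,0,39.6],[20.4,43.2,0,0,0,43.2]]], "jaw": 1}}

```text
clock: 1.8
tcp_pos: [0.4235, -0.0982, 0.2317]
orientation: [0.0, 0.84, 0.543, 0.0]
wrist_force: [1.3, -0.4, 1.4]
finger_gap: 0.0855
```

Call:
{"op": "send_rows", "data": {"deltas": [[[1.5,3.2,0,0,0,3],[3,6.4,0,0,0,6],[4.5,9.6,0,0,0,9],[6,12.8,0,0,0,12],[7.5,16,0,0,0,15],[9,19.2,0,0,0,18],[10.5,22.4,0,0,0,21],[12,25,0,0,0,24],[13,27,0,0,0,26],[13.3,27.7,0,0,0,28],[13.3,27.7,0,0,0,28],[13.3,27.7,0,0,0,28]]]}}

```text
clock: 3.0
tcp_pos: [0.5556, 0.1767, 0.2312]
orientation: [-0.0, 0.685, 0.729, -0.0]
wrist_force: [0.6, -0.0, 0.8]
finger_gap: 0.0852
```

```bash
cat > st.py <<'E'
from workcell import *
import numpy as np
from scipy.spatial.transform import Rotation as Ro
s=get_state();q=s["orientation"];R=Ro.from_quat([q[1],q[2],q[3],q[0]]).as_matrix()
print("t %.2f"%s["clock"],"tcp",s["tcp_pos"].round(4),"yaw_y %.2f"%np.degrees(np.arctan2(R[1,1],R[0,1])),"z",R[:,2].round(3),"F",s["wrist_force"].round(2),"T",s["ft_torque"].round(2),"gap %.4f"%s["finger_gap"],s["joint_pos"].round(2))
E
python3 st.py; python3 - <<'E'
from workcell import *
import cv2,pickle
for n in("top","side"):
    p=read_camera(n);cv2.imwrite(f"pics/{n}1.png",p["img"][:,:,::-1]);pickle.dump(p,open(f"{n}1.pkl","wb"))
E
```

```text
t 3.00 tcp [0.5556 0.1767 0.2312] yaw_y 3.54 z [-0.001 -0.    -1.   ] F [ 0.63 -0.04  0.76] T [ 0.02 -0.04  0.01] gap 0.0852 [ 0.17  0.33  0.07  1.31 -0.    1.68]
```

View pics/side1.png

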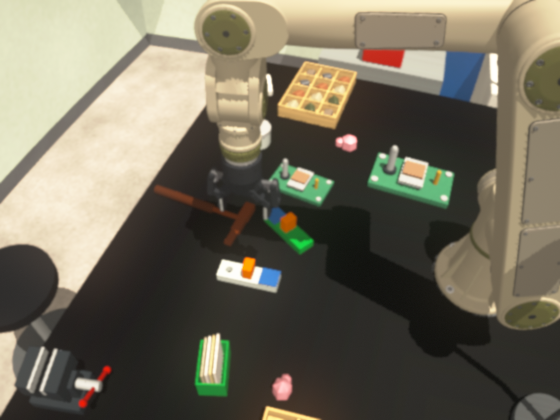

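The side view shows the open gripper above the white bar. I'll descend and grip.

Call:
{"op": "send_rows", "data": {"deltas": [[[0.05,0.08,-4,0,0,0],[0.05,0.08,-8,0,0,0],[0.05,0.08,-12,0,0,0],[0.05,0.08,-15,0,0,0],[0.05,0.08,-17,0,0,0],[0.05,0.08,-18.5,0,0,0],[0.05,0.08,-19.5,0,0,0],[0.05,0.08,-20.2,0,0,0],[0.05,0.08,-20.5,0,0,0],[0.05,0.08,-20.5,0,0,0]]]}}

```text
clock: 4.1
tcp_pos: [0.5567, 0.1779, 0.0266]
orientation: [0.0, 0.685, 0.729, 0.0]
wrist_force: [0.7, -0.8, -0.1]
finger_gap: 0.0855
```

Call:
{"op": "send_rows", "data": {"deltas": [[[0,0,0,0,0,0],[0,0,0,0,0,0],[0,0,0,0,0,0],[0,0,0,0,0,0],[0,0,0,0,0,0],[0,0,0,0,0,0],[0,0,0,0,0,0],[0,0,0,0,0,0]]], "jaw": -1, "force": 80}}

```text
clock: 4.9
tcp_pos: [0.5567, 0.1782, 0.0268]
orientation: [0.0, 0.685, 0.729, 0.0]
wrist_force: [-0.6, 0.3, 4.9]
finger_gap: 0.0231
```

```bash
python3 st.py
```

```text
t 4.90 tcp [0.5567 0.1782 0.0268] yaw_y 3.59 z [ 0.001  0.    -1.   ] F [-0.65  0.25  4.86] T [0.02 0.38 0.01] gap 0.0231 [ 0.17  0.47 -0.25  0.85  0.    1.68]
```

Gripped: the gap reads 23 mm against a 24 mm block. I'll lift it and carry it to just above the clamp.

Call:
{"op": "send_rows", "data": {"deltas": [[[0,0,1,0,0,0],[0,0,3,0,0,0],[0,0,6,0,0,0],[0,0,10,0,0,0],[0,0,13,0,0,0],[0,-1.5,14,0,0,0],[-0.3,-4,14,0,0,0],[-0.6,-7,14,0,0,-1],[-0.9,-10,14,0,0,-1.5],[-1.2,-13,14,0,0,-2],[-1.5,-16,14,0,0,-2.5],[-1.8,-19,14,0,0,-3]]]}}

```text
clock: 6.1
tcp_pos: [0.537, -0.0137, 0.1648]
orientation: [-0.001, 0.704, 0.71, -0.001]
wrist_force: [0.4, 0.5, -3.8]
finger_gap: 0.0232
```

Call:
{"op": "send_rows", "data": {"deltas": [[[-0.3,-3,0,0,0,-0.5],[-0.6,-6,0,0,0,-1],[-0.9,-9,0,0,0,-1.4],[-1.2,-12,0,0,0,-1.4],[-1.4,-14.5,0,0,0,-1.4],[-1.5,-16.3,0,0,0,-1.4],[-1.5,-17,0,0,0,-1.4],[-1.5,-17.1,0,0,0,-1.4],[-1.5,-17.1,-1,0,0,-1.4],[-1.5,-17.1,-2,0,0,-1.4],[-1.5,-17.1,-2.5,0,0,-1.4],[-1.5,-17.1,-2.5,0,0,-1.4]]]}}

```text
clock: 7.3
tcp_pos: [0.5226, -0.1816, 0.1398]
orientation: [-0.001, 0.712, 0.703, -0.0]
wrist_force: [0.1, -0.1, -2.8]
finger_gap: 0.0232
```

```bash
python3 st.py; python3 - <<'E'
from workcell import *
import cv2,pickle
for n in("top","side"):
    p=read_camera(n);cv2.imwrite(f"pics/{n}2.png",p["img"][:,:,::-1]);pickle.dump(p,open(f"{n}2.pkl","wb"))
E
```

```text
t 7.30 tcp [ 0.5226 -0.1816  0.1398] yaw_y -0.74 z [-0.003  0.001 -1.   ] F [ 0.13 -0.12 -2.82] T [ 0.04 -0.01  0.02] gap 0.0232 [-0.48  0.32 -0.18  1.08  0.    1.1 ]
```

View pics/side2.png

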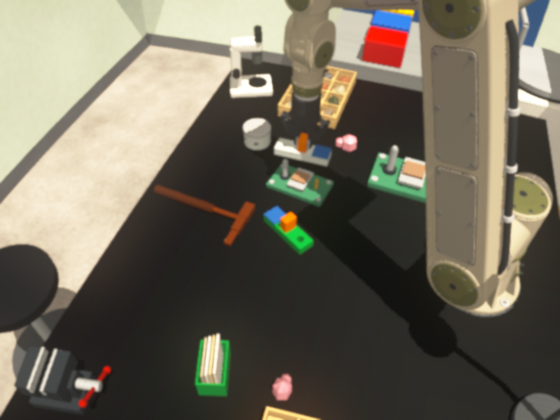

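View pics/top2.png

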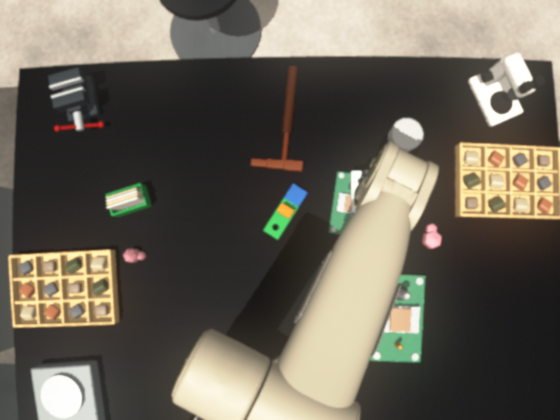

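```bash
cat > ov.py <<'E'
import sys
from h import *
def overlay(p,tcp,yaw,zu,sh,cy,out,roi,S=8,dx=0,dy=0):
    x0,y0,x1,y1=roi
    im=cv2.resize(p["img"][y0:y1,x0:x1,::-1],None,fx=S,fy=S,interpolation=cv2.INTER_CUBIC)
    def dr(X,col):
        u=(proj(p,X)+.5-[x0,y0])*S-.5
        cv2.polylines(im,[np.round(u).astype(np.int32)],True,col,1)
    th=np.linspace(0,2*np.pi,24);c=np.array(tcp[:2]);e=np.array([np.cos(yaw),np.sin(yaw)])
    for z in(zu,zu+.022): dr(box(c,yaw,.15,.046,z,z)[[0,1,3,2]],(0,0,255))
    dr(box(c,yaw,.024,.036,zu+.062,zu+.062)[[0,1,3,2]],(255,0,255))
    r=c-.05*e;dr(np.c_[r[0]+.0095*np.cos(th),r[1]+.0095*np.sin(th),0*th+zu+.022],(0,255,255))
    s=np.array(sh);
    for z,rr in((.015,.008),(.076,.008),(.082,.005)): dr(np.c_[s[0]+rr*np.cos(th),s[1]+rr*np.sin(th),0*th+z],(255,128,0))
    pn=s+.1*np.array([np.cos(cy),np.sin(cy)])
    for z,rr in((.015,.005),(.046,.005)): dr(np.c_[pn[0]+rr*np.cos(th),pn[1]+rr*np.sin(th),0*th+z],(255,128,0))
    cv2.imwrite(out,im)
E
python3 - <<'E'
from ov import *
p=pickle.load(open("side2.pkl","rb"))
overlay(p,(.5226,-.1816),np.radians(179.26),.113,(.5733,-.1835),2.970,"pics/ov2.png",(262,125,342,205),S=7.4)
E
```

```text
(no output)
```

View pics/ov2.png

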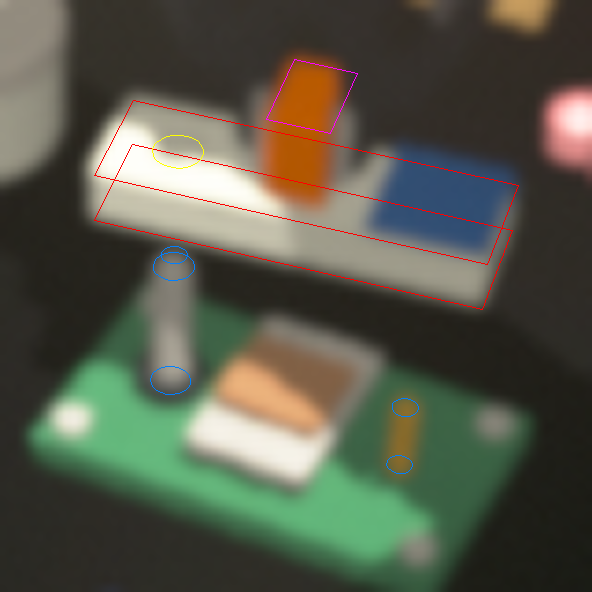

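```bash
cat > fitbar.py <<'E'
from h import *
def fitbar(p,x0,zu,thr=70,show=None):
    x=p["img"].astype(int);h,w=x.shape[:2]
    b=box(np.array(x0[:2]),x0[2],.15,.046,zu,zu+.022)
    u=proj(p,b);lo=(u.min(0)-5).astype(int);hi=(u.max(0)+6).astype(int)
    green=(x[:,:,1]>x[:,:,0]+12)&(x[:,:,1]>x[:,:,2]+8)
    blue=x[:,:,2]>x[:,:,0]+25
    m=(((x.max(2)>thr)&~green)|(blue&(x.max(2)>60))).astype(float)
    W=np.ones((h,w))
    g=proj(p,box(np.array(x0[:2]),x0[2],.062,.05,zu+.022,zu+.10))
    cv2.fillConvexPoly(W,cv2.convexHull(np.round(g).astype(np.int32)),0)
    # keep only neighbourhood of bar
    N=np.zeros((h,w));cv2.fillConvexPoly(N,cv2.convexHull(np.round(u).astype(np.int32)),1);N=cv2.dilate(N,np.ones((7,7)));W*=N
    S=6
    def f(v):
        r=np.zeros(((hi[1]-lo[1])*S,(hi[0]-lo[0])*S),np.uint8)
        q=(proj(p,box(v[:2],v[2],.15,.046,zu,zu+.022))+.5-lo)*S-.5
        cv2.fillConvexPoly(r,cv2.convexHull(np.round(q*16).astype(np.int32)),255,shift=4)
        r=cv2.resize(r,tuple(int(a) for a in hi-lo),interpolation=cv2.INTER_AREA)/255.
        return (np.abs(r-m[lo[1]:hi[1],lo[0]:hi[0]])*W[lo[1]:hi[1],lo[0]:hi[0]]).sum()
    r=None;x=np.array(x0,float)
    for k in range(8):
        sim=np.vstack([x]+[x+d for d in np.diag([.004,.004,.04])*(-1)**k])
        q=minimize(f,x,method="Nelder-Mead",options=dict(initial_simplex=sim,xatol=1e-5,fatol=.01))
        if r is None or q.fun<r.fun:r=q
        x=r.x
    if show:
        c=p["img"][lo[1]:hi[1],lo[0]:hi[0],::-1];mm=(m*W+.3*(1-W))[lo[1]:hi[1],lo[0]:hi[0]]*255
        cv2.imwrite(show,cv2.resize(np.vstack([c,np.dstack([mm]*3).astype(np.uint8)]),None,fx=6,fy=6,interpolation=0))
    return r.x,r.fun,f(np.array(x0,float))
E
python3 - <<'E'
from fitbar import *
p=pickle.load(open("side2.pkl","rb"))
for t in(55,70,90): print(t,fitbar(p,(.5226,-.1816,np.radians(179.26)),.113,t,"pics/fb2.png"))
p=pickle.load(open("side1.pkl","rb"))
for t in(70,90,120): print(t,fitbar(p,(.5567,.1782,3.205),.0,t,"pics/fb1.png"))
E
```

```text
55 (array([ 0.5223666 , -0.17805321,  3.14927802]), np.float64(186.1921568627451), np.float64(208.94901960784313))
70 (array([ 0.52381513, -0.17975244,  3.14285621]), np.float64(133.97254901960784), np.float64(143.94509803921568))
90 (array([ 0.52467134, -0.18191579,  3.14871349]), np.float64(85.5921568627451), np.float64(102.92549019607844))
70 (array([0.55550258, 0.18103388, 3.2118477 ]), np.float64(167.10196078431375), np.float64(201.02352941176468))
90 (array([0.55509759, 0.17959052, 3.206548  ]), np.float64(128.01176470588237), np.float64(144.18823529411765))
120 (array([0.55703233, 0.17816763, 3.20587625]), np.float64(95.95686274509804), np.float64(98.28235294117647))
```

View pics/fb2.png

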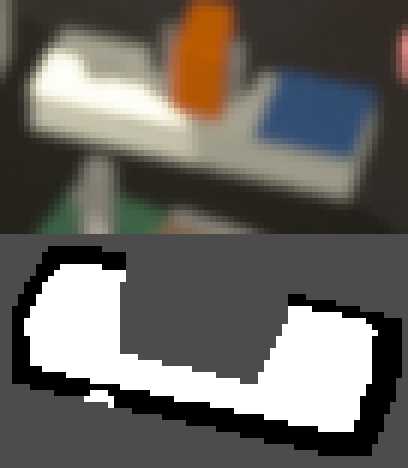

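The side view shows the bar roughly over the shaft, and the fit puts the ring within about 2 mm of it. I'll correct y by -1.5 mm and go down carefully.

Call:
{"op": "send_rows", "data": {"deltas": [[[0,-0.15,-0.5,0,0,0],[0,-0.15,-1.2,0,0,0],[0,-0.15,-1.9,0,0,0],[0,-0.15,-2.4,0,0,0],[0,-0.15,-2.8,0,0,0],[0,-0.15,-3.0,0,0,0],[0,-0.15,-3.2,0,0,0],[0,-0.15,-3.4,0,0,0],[0,-0.15,-3.4,0,0,0]]]}}

```text
clock: 8.3
tcp_pos: [0.5235, -0.1844, 0.1072]
orientation: [-0.0, 0.712, 0.702, 0.0]
wrist_force: [0.6, 0.3, -2.8]
finger_gap: 0.0232
```

```bash
python3 st.py; python3 - <<'E'
from workcell import *
import cv2,pickle
from ov import *
p=read_camera("side");pickle.dump(p,open(f"side3.pkl","wb"))
s=get_state()
overlay(p,s["tcp_pos"],np.radians(179.26),s["tcp_pos"][2]-.0268,(.5733,-.1835),2.970,"pics/ov3.png",(262,125,342,205),S=7.4)
E
```

```text
t 8.30 tcp [ 0.5235 -0.1844  0.1072] yaw_y -0.81 z [ 0.  0. -1.] F [ 0.63  0.29 -2.82] T [-0.01  0.01 -0.  ] gap 0.0232 [-0.48  0.34 -0.23  1.    0.    1.1 ]
```

View pics/ov3.png

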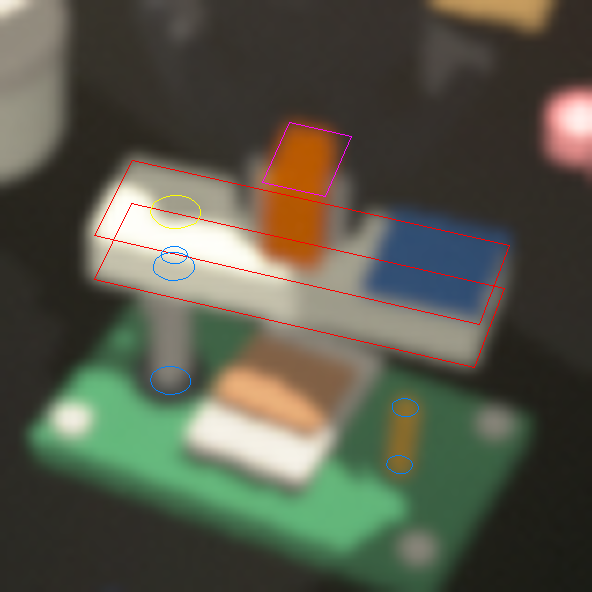

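No contact yet, with the underside at about 80 mm and the shaft tip at the ring. I'll continue down in small steps.

Call:
{"op": "send_rows", "data": {"deltas": [[[0,0,-0.2,0,0,0],[0,0,-0.4,0,0,0],[0,0,-0.6,0,0,0],[0,0,-0.6,0,0,0]]]}}

```text
clock: 8.75
tcp_pos: [0.5239, -0.1834, 0.1036]
orientation: [0.0, 0.712, 0.703, 0.001]
wrist_force: [-5.4, 5.0, 12.4]
finger_gap: 0.0231
```

```bash
python3 st.py
```

```text
t 8.75 tcp [ 0.5239 -0.1834  0.1036] yaw_y -0.74 z [ 0.002  0.001 -1.   ] F [-5.44  4.99 12.35] T [1.37 0.53 0.32] gap 0.0231 [-0.48  0.34 -0.23  0.99  0.    1.1 ]
```

The ring rim is touching the shaft's taper, and the force points to (-x, +y). I'll shift that way.

Call:
{"op": "send_rows", "data": {"deltas": [[[-0.05,0.05,0,0,0,0],[-0.1,0.1,0,0,0,0],[-0.1,0.1,0,0,0,0]]]}}

```text
clock: 9.05
tcp_pos: [0.5236, -0.1829, 0.1033]
orientation: [0.001, 0.712, 0.702, 0.001]
wrist_force: [-2.2, 3.2, 8.0]
finger_gap: 0.0228
```

```bash
python3 st.py
```

```text
t 9.05 tcp [ 0.5236 -0.1829  0.1033] yaw_y -0.76 z [ 0.003  0.    -1.   ] F [-2.22  3.24  7.98] T [ 0.89 -0.    0.15] gap 0.0228 [-0.48  0.34 -0.24  0.99  0.    1.1 ]
```

Call:
{"op": "send_rows", "data": {"deltas": [[[-0.05,0.05,0,0,0,0],[-0.08,0.1,0,0,0,0],[-0.08,0.12,0,0,0,0],[-0.08,0.12,0,0,0,0]]]}}

```text
clock: 9.45
tcp_pos: [0.5217, -0.1818, 0.1009]
orientation: [-0.0, 0.712, 0.702, 0.0]
wrist_force: [1.6, 2.9, -1.7]
finger_gap: 0.0236
```

```bash
python3 st.py
```

```text
t 9.45 tcp [ 0.5217 -0.1818  0.1009] yaw_y -0.79 z [-0.     0.001 -1.   ] F [ 1.61  2.91 -1.74] T [ 0.72 -0.45  0.12] gap 0.0236 [-0.48  0.34 -0.24  0.99  0.    1.1 ]
```

The vertical force is gone, so the ring has slipped over the tip. I'll ease sideways and go down.

Call:
{"op": "send_rows", "data": {"deltas": [[[0.04,0.06,0,0,0,0],[0.04,0.08,-0.2,0,0,0],[0.04,0.08,-0.4,0,0,0],[0.04,0.08,-0.6,0,0,0],[0.04,0.08,-0.8,0,0,0],[0.04,0.08,-0.8,0,0,0]]]}}

```text
clock: 10.05
tcp_pos: [0.5218, -0.1814, 0.0927]
orientation: [-0.0, 0.712, 0.702, -0.0]
wrist_force: [0.9, 1.3, -3.7]
finger_gap: 0.023
```

```bash
python3 st.py;python3 - <<'E'
from workcell import *
import cv2,pickle
from ov import *
p=read_camera("side");pickle.dump(p,open(f"side4.pkl","wb"))
s=get_state()
overlay(p,s["tcp_pos"],np.radians(179.26),s["tcp_pos"][2]-.0268,(.5733,-.1835),2.970,"pics/ov4.png",(262,125,342,205),S=7.4)
E
```

```text
t 10.05 tcp [ 0.5218 -0.1814  0.0927] yaw_y -0.82 z [-0.001  0.    -1.   ] F [ 0.95  1.3  -3.66] T [ 0.15 -0.07  0.05] gap 0.0230 [-0.48  0.35 -0.25  0.97 -0.    1.11]
```

View pics/ov4.png

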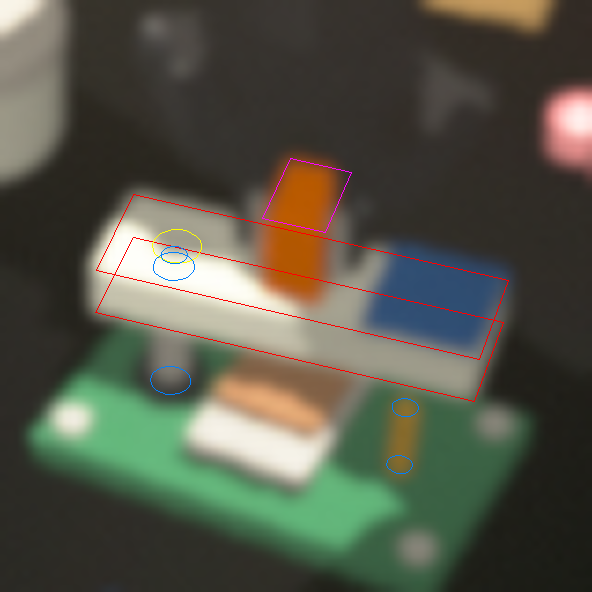

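The ring is threaded: the underside is at about 66 mm and lateral forces are only about 1 N. I'll lower onto the pin.

Call:
{"op": "send_rows", "data": {"deltas": [[[0.02,0.04,-0.3,0,0,0],[0.02,0.04,-0.6,0,0,0],[0.02,0.04,-0.9,0,0,0],[0.02,0.04,-1.2,0,0,0],[0.02,0.04,-1.4,0,0,0],[0.02,0.04,-1.5,0,0,0],[0.02,0.04,-1.6,0,0,0],[0.02,0.04,-1.7,0,0,0],[0.02,0.04,-1.7,0,0,0]]]}}

```text
clock: 11.0
tcp_pos: [0.5225, -0.1811, 0.0767]
orientation: [0.0, 0.712, 0.702, 0.0]
wrist_force: [-0.5, 0.0, -1.6]
finger_gap: 0.0228
```

```bash
python3 st.py
```

```text
t 11.00 tcp [ 0.5225 -0.1811  0.0767] yaw_y -0.81 z [ 0. -0. -1.] F [-0.54  0.03 -1.61] T [ 0.15  0.22 -0.04] gap 0.0228 [-0.48  0.37 -0.27  0.93 -0.    1.11]
```

Call:
{"op": "send_rows", "data": {"deltas": [[[0,0,-0.05,0,0,0],[0,0,-0.1,0,0,0],[0,0,-0.1,0,0,0],[0,0,-0.1,0,0,0]]]}}

```text
clock: 11.4
tcp_pos: [0.5226, -0.1812, 0.0764]
orientation: [0.001, 0.712, 0.702, 0.0]
wrist_force: [-1.7, 1.0, 5.8]
finger_gap: 0.0231
```

```bash
python3 st.py;python3 - <<'E'
from workcell import *
import cv2,pickle
from ov import *
p=read_camera("side");pickle.dump(p,open(f"side5.pkl","wb"))
s=get_state()
overlay(p,s["tcp_pos"],np.radians(179.26),s["tcp_pos"][2]-.0268,(.572,-.182),2.970,"pics/ov5.png",(262,125,342,205),S=7.4)
E
```

```text
t 11.40 tcp [ 0.5226 -0.1812  0.0764] yaw_y -0.81 z [ 0.001 -0.001 -1.   ] F [-1.73  0.95  5.78] T [0.37 0.89 0.01] gap 0.0231 [-0.48  0.37 -0.28  0.93 -0.    1.11]
```

View pics/ov5.png

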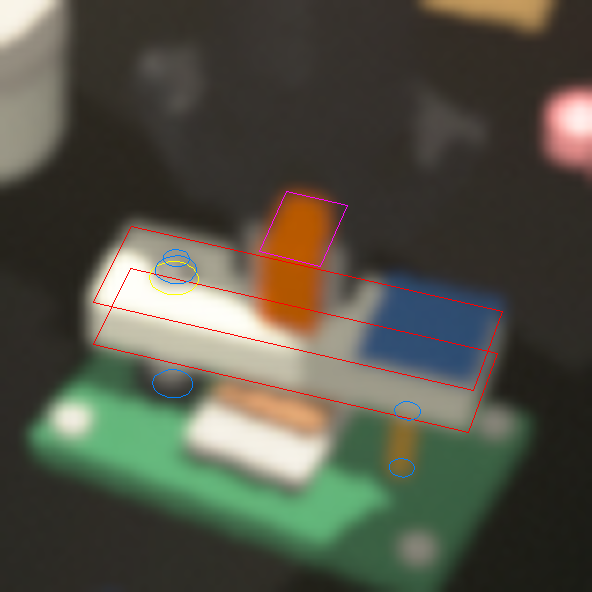

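The bar rests on the pin at about 8 N, with its hole about 15 mm to the side. Next is the swing of -9° about the shaft, starting with 6°.

Call:
{"op": "send_rows", "data": {"deltas": [[[0,0.09,0,0,0,-1],[0,0.17,0,0,0,-2],[0.01,0.26,0,0,0,-3],[0.02,0.35,0,0,0,-4],[0.03,0.44,0,0,0,-5],[0.04,0.52,0,0,0,-6],[0.04,0.52,0,0,0,-6]]]}}

```text
clock: 12.15
tcp_pos: [0.5225, -0.1762, 0.0763]
orientation: [0.001, 0.748, 0.664, -0.001]
wrist_force: [-2.5, -1.2, 6.1]
finger_gap: 0.0231
```

```bash
python3 st.py
```

```text
t 12.15 tcp [ 0.5225 -0.1762  0.0763] yaw_y -6.81 z [-0.    -0.001 -1.   ] F [-2.5  -1.24  6.07] T [-0.02  1.09  0.13] gap 0.0231 [-0.47  0.36 -0.28  0.93 -0.    1.22]
```

Call:
{"op": "send_rows", "data": {"deltas": [[[0,0.04,-0.03,0,0,-0.5],[0,0.09,-0.05,0,0,-1],[0,0.13,-0.05,0,0,-1.5],[0,0.17,-0.05,0,0,-2],[0,0.21,-0.05,0,0,-2.5],[0,0.25,-0.05,0,0,-3],[0,0.25,-0.05,0,0,-3]]]}}

```text
clock: 12.85
tcp_pos: [0.5226, -0.1731, 0.0744]
orientation: [-0.0, 0.765, 0.644, -0.0]
wrist_force: [0.1, -0.3, -3.6]
finger_gap: 0.023
```

```bash
python3 st.py
```

```text
t 12.85 tcp [ 0.5226 -0.1731  0.0744] yaw_y -9.82 z [-0.  0. -1.] F [ 0.12 -0.29 -3.61] T [0.03 0.02 0.03] gap 0.0230 [-0.47  0.36 -0.28  0.92  0.    1.28]
```

Contact is gone: the hole has found the pin. I'll lower it and check the force.

Call:
{"op": "send_rows", "data": {"deltas": [[[0,0,-0.15,0,0,0],[0,0,-0.3,0,0,0],[0,0,-0.45,0,0,0],[0,0,-0.6,0,0,0],[0,0,-0.7,0,0,0],[0,0,-0.7,0,0,0]]]}}

```text
clock: 13.45
tcp_pos: [0.5226, -0.1732, 0.0676]
orientation: [-0.0, 0.765, 0.644, -0.0]
wrist_force: [-0.3, -0.3, -3.2]
finger_gap: 0.0228
```

```bash
python3 st.py
```

```text
t 13.45 tcp [ 0.5226 -0.1732  0.0676] yaw_y -9.81 z [-0.  0. -1.] F [-0.31 -0.28 -3.15] T [ 0.01  0.03 -0.04] gap 0.0228 [-0.47  0.37 -0.29  0.91  0.    1.28]
```

Underside is at about 40.8 mm with no lateral load. Now I'll press the bed down.

Call:
{"op": "send_rows", "data": {"deltas": [[[0,0,-0.1,0,0,0],[0,0,-0.25,0,0,0],[0,0,-0.4,0,0,0],[0,0,-0.55,0,0,0],[0,0,-0.7,0,0,0],[0,0,-0.85,0,0,0],[0,0,-1.0,0,0,0],[0,0,-1.0,0,0,0],[0,0,-1.0,0,0,0]]]}}

```text
clock: 14.35
tcp_pos: [0.5229, -0.1734, 0.0593]
orientation: [0.001, 0.765, 0.644, 0.0]
wrist_force: [-4.3, 1.1, 10.3]
finger_gap: 0.0232
```

```bash
python3 st.py
```

```text
t 14.35 tcp [ 0.5229 -0.1734  0.0593] yaw_y -9.81 z [ 0.001 -0.001 -1.   ] F [-4.35  1.11 10.32] T [ 0.39  1.04 -0.  ] gap 0.0232 [-0.47  0.38 -0.3   0.89 -0.    1.28]
```

Call:
{"op": "send_rows", "data": {"deltas": [[[0,0,-0.1,0,0,0],[0,0,-0.15,0,0,0],[0,0,-0.15,0,0,0],[0,0,-0.15,0,0,0],[0,0,-0.15,0,0,0]]], "force": 100}}

```text
clock: 14.85
tcp_pos: [0.523, -0.1734, 0.0588]
orientation: [0.001, 0.765, 0.644, 0.0]
wrist_force: [-5.2, 2.9, 17.9]
finger_gap: 0.0228
```

```bash
python3 st.py;python3 - <<'E'
from workcell import *
import cv2,pickle
from ov import *
p=read_camera("side");pickle.dump(p,open(f"side6.pkl","wb"))
s=get_state()
overlay(p,s["tcp_pos"],np.radians(170.2),s["tcp_pos"][2]-.0268,(.572,-.182),2.970,"pics/ov6.png",(262,125,342,205),S=7.4)
cv2.imwrite("pics/side6.png",p["img"][:,:,::-1])
E
```

```text
t 14.85 tcp [ 0.523  -0.1734  0.0588] yaw_y -9.80 z [ 0.002 -0.001 -1.   ] F [-5.19  2.88 17.88] T [ 0.62  1.5  -0.02] gap 0.0228 [-0.47  0.38 -0.3   0.89 -0.    1.28]
```

View pics/ov6.png

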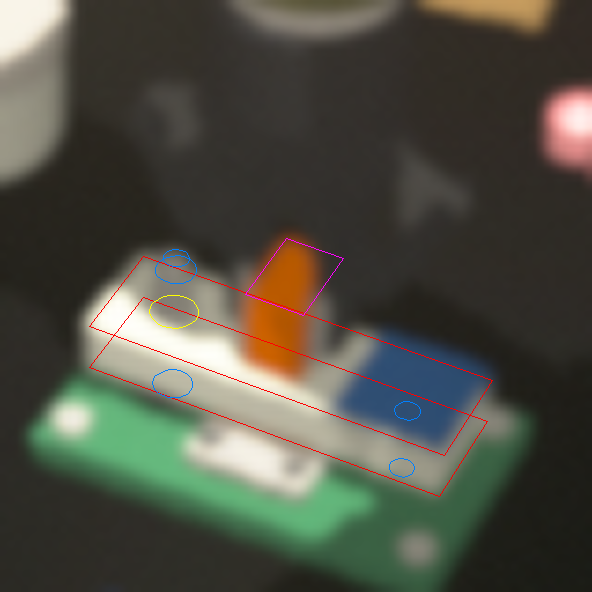

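View pics/side6.png

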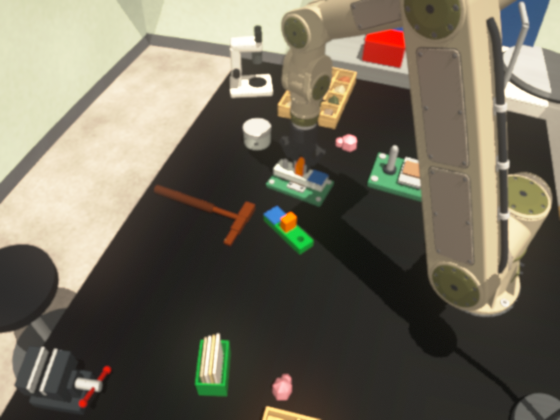

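The z drop from 67.6 mm to 58.8 mm and the stiffening force (18 N, now only 0.5 mm of travel) mean the bed is on its stop. The side view shows the bar level on the clamp, with the shaft through the ring at about (174,265) in the zoomed picture. I'll hand in.

```bash
python3 - <<'E'
from workcell import *
print(hand_in())
E
python3 st.py
```

```text
the job is handed in; nothing more can be done
None
the job is handed in; nothing more can be done
```

The clamp is closed: the aluminium cover bar is over the shaft and the pin and pressed down on the springs, still gripped. I handed in at about 15 s of the 51 s allowed; the hand-in gives no verdict.

- **What I did:** I gripped the bar along its length and threaded its ring over the smaller clamp's shaft. The rim touched the shaft's taper once, and I corrected about 2 mm by force. I then rested it on the pin at about 8 N with the hole about 15 mm to the side. Swinging it 9° about the shaft let the hole find the pin, and I pressed it fully down.
- **Final readings:** The bar's underside is at about 32 mm, which is where the bed meets its stop. The vertical force reads +18 N, about 20 N more than with the bar hanging free, and rose steeply over the last 0.5 mm. The finger gap is 22.8 mm on the 24 mm block, and the tool is level.
- **Not confirmed:** The bed's travel could not be seen and is inferred from the height and force. The top camera was blocked by the arm, so the last visual check was from the side view only. There the bar sat on the clamp with the shaft through its ring, and the bystanders in view looked undisturbed.
- **What disagreed:** The camera estimates of the bar and clamp positions differed by up to about 2 mm. A steady sideways load of about 6 N remained at the end.

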